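# Lay the finished wooden-handled knives on their display boards

### The job

The three folding knives with wooden handles (pale, red-brown and dark brown) are finished: lay each one flat on the green felt of the display board of its own length (short on short, medium on medium, long on long), in the middle and along the board between its end blocks. Set them down gently rather than dropping them, and leave the two plastic-handled knives and the wax tin where they are.

Things in the scene. Friction and masses are not known exactly. Their poses are not given: they have to be found in the camera images.
- knife_short_center (a point): Centre, half-way up, of the short wooden-handled folding knife: closed, lying on its side, handle of pale wood with a brass end cap. 80 mm long (own x axis), 26 mm wide (own y), 16 mm thick (own z, up), ends rounded. It lies on the bench, so this point is 8 mm above the surface. Rigid, loose, about 70 g.
- knife_medium_center (a point): Centre, half-way up, of the medium wooden-handled folding knife: closed, lying on its side, handle of reddish-brown wood with a steel end cap. 105 mm long (own x axis), 26 mm wide (own y), 16 mm thick (own z, up), ends rounded. It lies on the bench, so this point is 8 mm above the surface. Rigid, loose, about 100 g.
- knife_long_center (a point): Centre, half-way up, of the long wooden-handled folding knife: closed, lying on its side, handle of dark brown wood with a brass end cap. 130 mm long (own x axis), 26 mm wide (own y), 16 mm thick (own z, up), ends rounded. It lies on the bench, so this point is 8 mm above the surface. Rigid, loose, about 140 g.
- board_short: The short display board, fixed: a wooden slab 124 mm long (own x axis), 64 mm wide (own y), 10 mm thick, covered by a dark green felt field 46 mm wide whose top is 12 mm above the bench. A wooden block 10 mm thick stands across each end, its top 24 mm above the bench; 104 mm between the blocks; the long sides are open. Origin at the centre of the underside, on the bench; the middle of the felt is 12 mm above it.
- board_medium: The medium display board, fixed: a wooden slab 149 mm long (own x axis), 64 mm wide (own y), 10 mm thick, covered by a dark green felt field 46 mm wide whose top is 12 mm above the bench. A wooden block 10 mm thick stands across each end, its top 24 mm above the bench; 129 mm between the blocks; the long sides are open. Origin at the centre of the underside, on the bench; the middle of the felt is 12 mm above it.
- board_long: The long display board, fixed: a wooden slab 174 mm long (own x axis), 64 mm wide (own y), 10 mm thick, covered by a dark green felt field 46 mm wide whose top is 12 mm above the bench. A wooden block 10 mm thick stands across each end, its top 24 mm above the bench; 154 mm between the blocks; the long sides are open. Origin at the centre of the underside, on the bench; the middle of the felt is 12 mm above it.
- knife_blue_center (a point): Centre, half-way up, of the folding knife with the blue plastic handle: closed, lying on its side, 105 mm long (own x), 26 mm wide (own y), 16 mm thick. To be left alone.
- knife_yellow_center (a point): Centre, half-way up, of the folding knife with the yellow plastic handle: closed, lying on its side, 90 mm long (own x), 26 mm wide (own y), 16 mm thick. To be left alone.
- wax_tin: Round aluminium wax tin with a red lid, 60 mm across, 28 mm high, standing on the bench near the boards. Origin at the centre of its underside. To be left alone.
There are look-alikes about, which are no part of the job. What is meant by the part that bears knife_short_center is not pink or turquoise, and is the larger of those in its own colour.

How it is judged (in metres and radians):
At the end, for the whole second after the job is handed in: Each wooden knife lies flat and at rest on the board of its own length, centre within 15 mm along and 14 mm across of the board's middle, within 15 degrees of its direction (either way round); plastic knives and tin within 25 mm of their start places (x of knife_short_center in the frame of board_short between -0.015 and 0.015 m and y of knife_short_center in the frame of board_short between -0.014 and 0.014 m and z of knife_short_center in the frame of board_short between 0.015 and 0.025 m and angle between the x axis of knife_short_center and the x axis of board_short, either way round below 0.26 rad and angle between each of knife_short_center, knife_medium_center, knife_long_center's own z axis and vertical below 0.12 rad and linear speed of each of knife_short, knife_medium, knife_long below 0.02 m/s and angular speed of each of knife_short, knife_medium, knife_long below 0.2 rad/s and x of knife_medium_center in the frame of board_medium between -0.015 and 0.015 m and y of knife_medium_center in the frame of board_medium between -0.014 and 0.014 m and z of knife_medium_center in the frame of board_medium between 0.015 and 0.025 m and angle between the x axis of knife_medium_center and the x axis of board_medium, either way round below 0.26 rad and x of knife_long_center in the frame of board_long between -0.015 and 0.015 m and y of knife_long_center in the frame of board_long between -0.014 and 0.014 m and z of knife_long_center in the frame of board_long between 0.015 and 0.025 m and angle between the x axis of knife_long_center and the x axis of board_long, either way round below 0.26 rad and distance of each of knife_blue_center, knife_yellow_center, wax_tin from where it was at the start of the episode below 0.025 m); the robot touches nothing.
It fails at once if a plastic-handled knife is moved more than 25 mm (distance of any of knife_blue_center, knife_yellow_center from where it was at the start of the episode above 0.025 m).
It fails at once if the wax tin is moved more than 25 mm (distance of wax_tin from where it was at the start of the episode above 0.025 m).
It fails at once if a wooden-handled knife is dropped: it falls free of the gripper faster than 0.7 m/s, a drop of about 25 mm ((linear speed of knife_short above 0.7 m/s and contact force between knife_short and the fingers below 0.05 N) or (linear speed of knife_medium above 0.7 m/s and contact force between knife_medium and the fingers below 0.05 N) or (linear speed of knife_long above 0.7 m/s and contact force between knife_long and the fingers below 0.05 N)).
It also fails if it takes over 96 s, if anything falls off the work surface, if the arm or the gripper's body presses on something with over 40 N, if the wrist force passes 120 N, or if a joint passes its speed limit or range.

### The arm

A 6-joint arm with a two-finger parallel gripper is mounted at the origin on the work surface. World frame = base frame: x ahead of the robot, y to its left, z up, the work surface at z = 0. Lengths are in m, angles in degrees, forces in N, time in s.
With the tool pointing down it reaches from about 0.35 to 0.875 m from the base axis. Payload 4.2 kg.
Tool frame: the origin (TCP) lies at the very end of the fingers, on their centre line; the grasp point (between the pads) lies 19 mm behind it (r.grip_point_offset is the distance from the TCP to the grasp point, in m); z points along the fingers, y is the line along which they close (so a half turn about z gives the same grasp; the last joint's range is limited). The gripper opens to 87 mm and grips with 3 to 60 N. Pads are 19 mm wide; open, the fingers measure 117 mm over their backs; the gripper's body (75 mm by 190 mm) begins 51 mm behind the grasp point.
Start: joints at [-59.038, 22.042, 0.453, 0, -68.411, -14.817], TCP at [0.174, -0.6, 0.223] pointing down, gripper open.
Joint ranges: [-179.83, 179.83], [-69.29, 118.12], [-61.27, 80.66], [-181.25, 117.63], [-171.15, -9.14], [-177.46, 177.46]. Speed limits (degrees/s): [159.86, 159.86, 180, 180, 180, 180].

### API

Orientations are given as a 3x3 rotation matrix whose columns are the frame's x, y, z axes.
In Python, from station import r, cams gives the robot as it stands. The module is installed in compiled form; this text tells all that it offers.
- The arm moves only by the shell command python3 -m handwheel 'ROWS'. ROWS is JSON, a list that holds one entry, the list of rows, each a list of 7 numbers: the turn, a rotation vector about the tool's x, y, z in units of 6 degrees (1.0 is 6 degrees), then the shift along the tool's x, y, z in m, then the finger opening in m, from 0 to 0.087. In form: [[[ax, ay, az, x, y, z, jaw], ...]]. A call has 1 to 12 rows; each row shifts and turns the commanded pose from where the row before left it, along the tool's axes as they then stand; what a row does not reach is not made up. A row lasts 1/10 s, in which the tool goes at most 50 mm and 8.59 degrees, less where a joint would pass 70% of its speed; a pose out of reach is approached as far as the arm can. A call with a gripper value outside its range is refused whole. The fingers move at their own pace and stop on an object; the grip force is fixed at half the most. Time passes only in rows, so rows that do not move let the fingers close. It gives the time, the measured TCP pose, the force, the opening and the grip force at its end, in the units of the state.
- r.sense(): the state, without advancing time (a new reading comes with each control period).
- cams.capture(name): name is "scene" or "top" or "wrist"; returns the picture (420x560x3 uint8, red, green, blue); there is no depth.
- cams.get_calibration(name): a dict with "camera_matrix" (3x3 intrinsics, pixels), "k1" (the pictures are not rectified: a ray, as slopes to the right and down, at radius r is drawn at 1 + k1 r^2 times it, then the intrinsics apply), "rvec" (rotation vector, rad) and "tvec" (3), from world to camera coordinates, as OpenCV has them; the wrist camera has in their place "T_tool_cam" (4x4, takes a point from camera to tool coordinates, whose origin is the TCP and whose axes are the flange's). Camera axes: x right, y down, z forward; pixel columns grow to the right and rows downward; lengths in m; the calibration is good to about 2 mm. A picture is of the moment at which its call begins: read the wrist's pose just before it. get_calibration takes no time and is no camera call.
- r.finish_job(): hands the job in; it is judged then, once.
The state is a dict: "time_s": time; "joints": joint angles; "joint_velocities": joint speeds; "effort": joint torques, N m; "tcp_pos": TCP position; "ee_rot": TCP orientation; "wrist_force": force on the tool from outside, world axes, zero at the start; "moment": the same for the moment, N m; "gripper_width": opening from 0.0 (shut) to 1.0 (fully open); "gripper_force": force on a finger pad.
Only numpy, scipy, OpenCV 4.12 (cv2) and the standard library are available. Lean on these libraries where they do the work, as an engineer would, in place of code of your own. Each camera call takes 0.05 s, during which the arm holds its last target. There are 200 camera calls.

## Working session

There is one attempt and no reset: what is moved stays moved. The work goes in short steps, Python scripts to look and compute and a shell command to move; the robot and the scene stay as the last step left them, time stands still between calls to the robot, and variables do not carry over. Pictures are saved under pics/ and viewed, at most 14 in all, crops included, and the job is handed in when it is done.

```bash
mkdir -p pics; ls; python3 - <<'E'
from station import r,cams
import cv2
for n in("scene","top"):
    cv2.imwrite(f"pics/{n}0.png",cv2.cvtColor(cams.capture(n),cv2.COLOR_RGB2BGR)); print(cams.get_calibration(n))
print(cams.get_calibration("wrist")); s=r.sense(); print(s["tcp_pos"],s["ee_rot"],s["time_s"],r.grip_point_offset)
E
```

```text
pics
{'camera_matrix': array([[449.52750479,   0.        , 279.01403634],
       [  0.        , 449.52750479, 202.03422425],
       [  0.        ,   0.        ,   1.        ]]), 'k1': -0.13103874471762594, 'rvec': array([ 0.97648666,  2.43256084, -1.11313106]), 'tvec': array([ 0.34568899, -0.24152168,  1.29737412])}
{'camera_matrix': array([[529.08445898,   0.        , 282.79435905],
       [  0.        , 529.08445898, 209.22280968],
       [  0.        ,   0.        ,   1.        ]]), 'k1': -0.12725095810615852, 'rvec': array([ 2.18680628, -2.15346102,  0.11101963]), 'tvec': array([0.03930745, 0.49972323, 1.14849128])}
{'camera_matrix': array([[331.82073331,   0.        , 276.80152189],
       [  0.        , 331.82073331, 207.25988382],
       [  0.        ,   0.        ,   1.        ]]), 'k1': -0.024412074191533142, 'T_tool_cam': array([[-9.09701454e-04, -9.68722580e-01, -2.48144585e-01,
         6.61737993e-02],
       [ 9.99999554e-01, -9.44124605e-04,  1.97214653e-05,
         1.57722765e-04],
       [-2.53384037e-04, -2.48144457e-01,  9.68723007e-01,
        -1.61281449e-01],
       [ 0.00000000e+00,  0.00000000e+00,  0.00000000e+00,
         1.00000000e+00]])}
[ 0.17366248 -0.59984139  0.22155634] [[-9.60601971e-01 -2.77927038e-01 -6.43741335e-04]
 [-2.77927764e-01  9.60600199e-01  1.84802053e-03]
 [ 1.04763181e-04  1.95412576e-03 -9.99998085e-01]] 0.1 0.0187
```

View pics/top0.png

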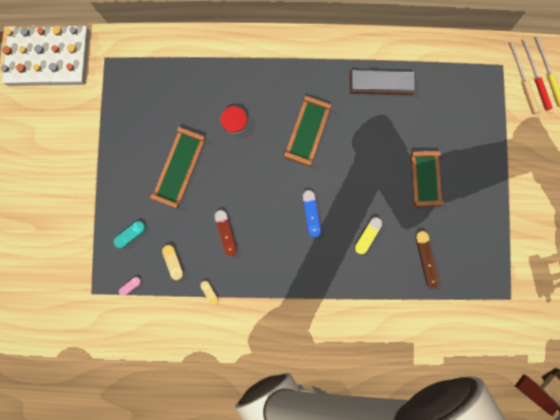

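View pics/scene0.png

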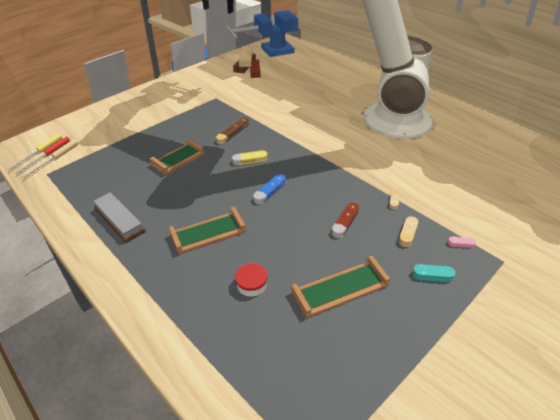

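Candidates (top view): pale knives at (172,262), larger, and (209,292), smaller; turquoise at (129,234), pink at (130,286). The pale one at (172,262) fits, since it is the larger of its own colour. I'll confirm it in a crop while measuring.

```bash
cat > h.py <<'E'
from station import r,cams
import cv2, numpy as np
def rays(name,px,sense=None):
    c=cams.get_calibration(name); K=c["camera_matrix"]
    d=cv2.undistortPoints(np.float64(px).reshape(-1,1,2),K,np.array([c["k1"],0,0,0,0.]),None,None).reshape(-1,2)
    d=np.c_[d,np.ones(len(d))]
    if name=="wrist":
        T=c["T_tool_cam"]; R=np.array(sense["ee_rot"])
        return np.array(sense["tcp_pos"])+R@T[:3,3], d@(R@T[:3,:3]).T
    R=cv2.Rodrigues(c["rvec"])[0]; return -R.T@c["tvec"], d@R
def world(name,px,z,sense=None):
    o,d=rays(name,px,sense); return (o+d*((z-o[2])/d[:,2])[:,None])[:,:2]
def blob(img,seed):
    hsv=cv2.cvtColor(img,cv2.COLOR_RGB2HSV)
    m=((hsv[...,1]>95)|(hsv[...,2]>120)).astype(np.uint8)
    n,l=cv2.connectedComponents(m); k=l[seed[1],seed[0]]
    if k==0:
        ys,xs=np.nonzero(m); i=np.argmin((xs-seed[0])**2+(ys-seed[1])**2); k=l[ys[i],xs[i]]
    ys,xs=np.nonzero(l==k); return np.c_[xs,ys]
def rect(name,img,seed,z,sense=None):
    p=world(name,blob(img,seed),z,sense)
    (c,(w,h),a)=cv2.minAreaRect((p*1000).astype(np.float32))
    if w<h: a+=90; w,h=h,w
    return np.round(c,1),round(w,1),round(h,1),round((a+90)%180-90,1)
E
python3 - <<'E'
from h import *
t=cv2.cvtColor(cv2.imread("pics/top0.png"),cv2.COLOR_BGR2RGB)
for n,s,z in[("ks",(172,262),.008),("small",(209,292),.008),("km",(226,235),.008),("kl",(429,260),.008),("blue",(312,214),.008),("yel",(369,236),.008),("bs",(427,170),.012),("bm",(308,130),.012),("bl",(178,168),.012),("tin",(233,119),.028)]:
    print(n,*rect("top",t,s,z))
cv2.imwrite("pics/crop0.png",cv2.resize(cv2.imread("pics/top0.png")[180:310,90:290],None,fx=4,fy=4,interpolation=cv2.INTER_CUBIC))
E
```

```text
ks [377.3 293.9] 84.0 31.6 21.2
small [521.7  55.5] 1403.1 1013.7 -89.1
km [446.5 176.1] 106.2 29.8 18.1
kl [ 393.1 -279.5] 130.5 31.3 11.5
blue [492.4 -16.8] 108.4 30.3 9.9
yel [ 444.4 -145.8] 93.7 30.8 -30.9
bs [ 576.6 -280.2] 127.4 69.9 2.3
bm [683.1  -6.2] 154.5 66.9 -17.8
bl [593.4 288. ] 178.5 70.1 -19.6
tin [702.8 162.6] 63.1 61.6 -24.6
```

View pics/crop0.png

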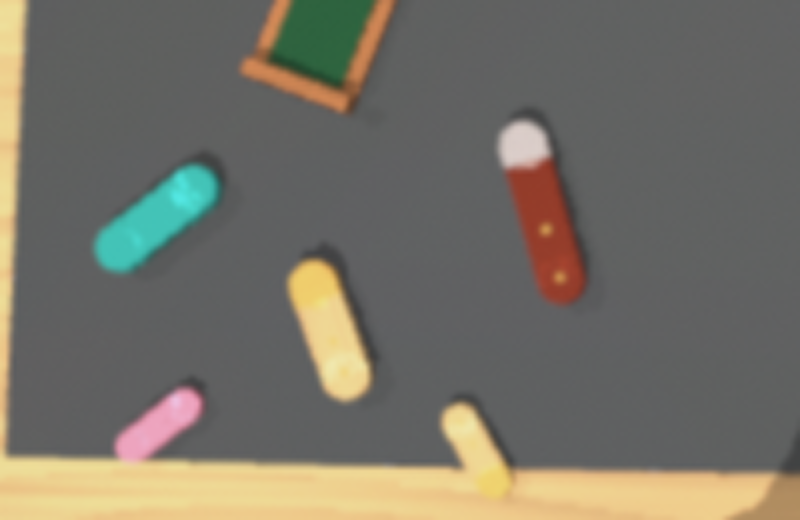

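The crop confirms it: the pale knife with a brass cap at crop (330,330), measured 84×32 mm, is clearly larger than the pale one at (475,450). Board lengths measure 127, 154 and 178 mm, as expected. I'll start with the long knife.

```bash
cat > plan.py <<'E'
import sys
from h import *
x,y,th,z=map(float,sys.argv[1:5]); s=r.sense(); R=np.array(s["ee_rot"])
cur=np.degrees(np.arctan2(R[1,0],R[0,0])); d=(th-cur+90)%180-90
az=-d/6; R2=R@cv2.Rodrigues(np.array([0,0,np.radians(-d)]))[0]
print("t",round(s["time_s"],2),"az",round(az,2),"shift",np.round(R2.T@(np.array([x,y,z])/1000-s["tcp_pos"]),4),"tilt",np.round(R[:2,2],4),"j6",np.round(s["joints"],0))
E
python3 plan.py 393 -279.5 11.5 100
```

```text
t 0.1 az 0.77 shift [-0.2788  0.2699  0.122 ] tilt [-0.0006  0.0018] j6 [-59.  22.   0.  -0. -68. -15.]
```

```bash
python3 -m handwheel '[[[0,0,0.77,0,0,0,0.06],[0,0,0,-0.028,0.027,0.006,0.06],[0,0,0,-0.028,0.027,0.006,0.06],[0,0,0,-0.028,0.027,0.006,0.06],[0,0,0,-0.028,0.027,0.006,0.06],[0,0,0,-0.028,0.027,0.006,0.06],[0,0,0,-0.028,0.027,0.006,0.06],[0,0,0,-0.028,0.027,0.006,0.06],[0,0,0,-0.028,0.027,0.006,0.06],[0,0,0,-0.028,0.027,0.006,0.06],[0,0,0,-0.027,0.027,0.006,0.06],[0,0,0,0,0,0,0.06]]]'
python3 - <<'E'
from h import *
s=r.sense(); w=cams.capture("wrist"); cv2.imwrite("pics/w1.png",cv2.cvtColor(w,cv2.COLOR_RGB2BGR))
c=cams.get_calibration("wrist");T=c["T_tool_cam"];p=T[:3,:3].T@(np.array(s["ee_rot"]).T@(np.array([.393,-.2795,.008])-s["tcp_pos"])-T[:3,3]);u=(c["camera_matrix"]@(p/p[2]))[:2]
print(u); print(rect("wrist",w,tuple(int(v) for v in u),.008,s))
E
python3 plan.py 393 -279.5 11.5 3
```

```text
time_s: 1.3
tcp_pos: [0.3945, -0.2771, 0.1616]
ee_rot: [[-0.979, -0.205, -0.001], [-0.205, 0.979, 0.001], [0.001, 0.001, -1.0]]
wrist_force: [0.1, -0.9, -0.4]
gripper_width: 0.688
gripper_force: 0.0
[274.16371661 190.9766377 ]
(array([ 393.6, -278.1]), 133.2, 30.2, 12.4)
t 1.35 az 0.04 shift [ 0.0009 -0.0011  0.159 ] tilt [-0.0012  0.0006] j6 [-16.  11. -24.  -0. -54. -62.]
```

View pics/w1.png

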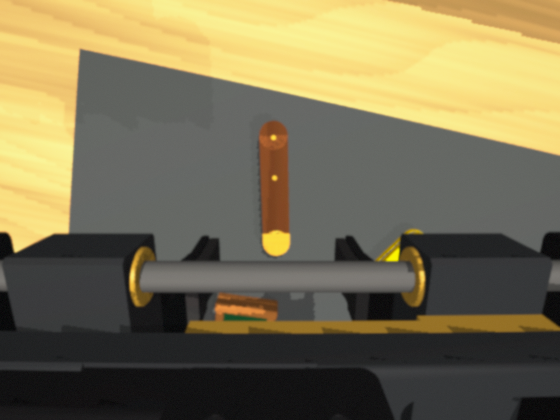

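The wrist view shows the long knife at (275,188), centred between the fingers and agreeing with the top camera to 1.5 mm. Next I descend and grip.

```bash
python3 -m handwheel '[[[0,0,0,0.0005,-0.001,0.04,0.06],[0,0,0,0,0,0.04,0.06],[0,0,0,0,0,0.035,0.06],[0,0,0,0,0,0.025,0.06],[0,0,0,0,0,0.012,0.06],[0,0,0,0,0,0.005,0.06],[0,0,0,0,0,0,0.06],[0,0,0,0,0,0,0.015],[0,0,0,0,0,0,0.015],[0,0,0,0,0,0,0.015],[0,0,0,0,0,0,0.015],[0,0,0,0,0,0,0.015]]]'
```

```text
time_s: 2.55
tcp_pos: [0.3931, -0.281, 0.0059]
ee_rot: [[-0.98, -0.2, 0.001], [-0.2, 0.98, -0.0], [-0.001, -0.0, -1.0]]
wrist_force: [-0.9, 3.0, 1.4]
gripper_width: 0.322
gripper_force: 1.0
```

```bash
python3 -m handwheel '[[[0,0,0,0,0,0,0.015],[0,0,0,0,0,0,0.015],[0,0,0,0,0,0,0.015],[0,0,0,0,0,-0.005,0.015],[0,0,0,0,0,-0.015,0.015],[0,0,0,0,0,-0.02,0.015],[0,0,0,0,0,-0.02,0.015],[0,0,0,0,0,-0.02,0.015],[0,0,0,0,0,0,0.015],[0,0,0,0,0,0,0.015]]]'
python3 plan.py 593.4 288 -19.6 85
python3 - <<'E'
from h import *
s=r.sense();cv2.imwrite("pics/w2.png",cv2.cvtColor(cams.capture("wrist"),cv2.COLOR_RGB2BGR))
E
```

```text
time_s: 3.55
tcp_pos: [0.3927, -0.2809, 0.0853]
ee_rot: [[-0.98, -0.199, 0.0], [-0.199, 0.98, 0.0], [-0.0, 0.0, -1.0]]
wrist_force: [-0.4, 0.5, -1.1]
gripper_width: 0.297
gripper_force: 29.9
t 3.55 az 5.18 shift [1.700e-03 6.033e-01 5.000e-04] tilt [0.0002 0.0004] j6 [-16.  17. -30.  -0. -43. -62.]
```

View pics/w2.png

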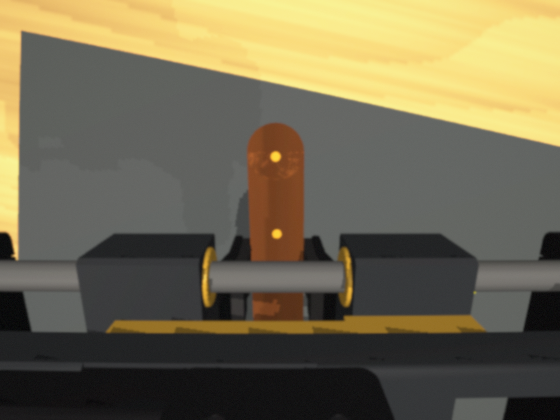

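The long knife is held level between the pads at (276,220), width 25.8 mm. Next I turn it and carry it to the long board.

```bash
python3 -m handwheel '[[[0,0,1.295,0,0,0,0.015],[0,0,1.295,0,0,0,0.015],[0,0,1.295,0,0,0,0.015],[0,0,1.295,0,0,0,0.015],[0,0,0,0,0.025,0,0.015],[0,0,0,0,0.04,0,0.015],[0,0,0,0,0.04,0,0.015],[0,0,0,0,0.04,0,0.015],[0,0,0,0,0.04,0,0.015],[0,0,0,0,0.04,0,0.015],[0,0,0,0,0.04,0,0.015],[0,0,0,0,0.04,0,0.015]]]'
python3 -m handwheel '[[[0,0,0,0,0.04,0,0.015],[0,0,0,0,0.04,0,0.015],[0,0,0,0,0.04,0,0.015],[0,0,0,0,0.04,0,0.015],[0,0,0,0,0.04,0,0.015],[0,0,0,0,0.04,0,0.015],[0,0,0,0,0.035,0,0.015],[0,0,0,0,0.02,0,0.015],[0,0,0,0,0,0,0.015],[0,0,0,0,0,0,0.015]]]'
python3 plan.py 593.4 288 -19.6 19
python3 - <<'E'
from h import *
s=r.sense();w=cams.capture("wrist");cv2.imwrite("pics/w3.png",cv2.cvtColor(w,cv2.COLOR_RGB2BGR))
t=cams.capture("top");cv2.imwrite("pics/t3.png",cv2.cvtColor(t,cv2.COLOR_RGB2BGR))
E
```

```text
time_s: 4.8
tcp_pos: [0.4944, 0.0077, 0.0841]
ee_rot: [[-0.942, 0.335, -0.003], [0.335, 0.942, -0.001], [0.002, -0.002, -1.0]]
wrist_force: [1.1, -1.2, -0.5]
gripper_width: 0.299
gripper_force: 29.9
time_s: 5.8
tcp_pos: [0.5927, 0.2838, 0.0833]
ee_rot: [[-0.942, 0.335, -0.004], [0.335, 0.942, -0.002], [0.003, -0.003, -1.0]]
wrist_force: [-0.5, 0.4, -0.8]
gripper_width: 0.296
gripper_force: 29.9
t 5.8 az 0.01 shift [0.0006 0.0045 0.0643] tilt [-0.0035 -0.0023] j6 [  40.   32.   -4.   -0.  -54. -149.]
```

View pics/w3.png

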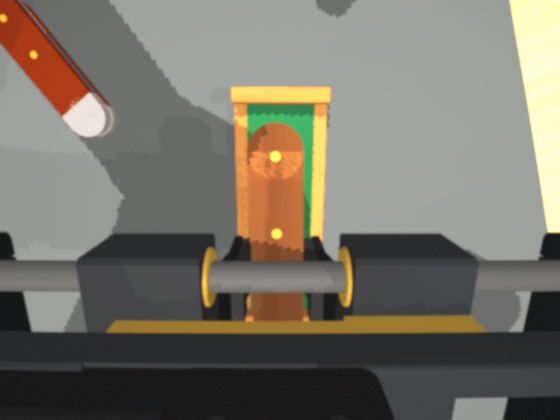

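The board's near end block spans (231–330, 88–103), with the knife over the felt. I'll check the board centre from that block edge.

```bash
python3 - <<'E'
from h import *
s=r.sense();R=np.array(s["ee_rot"])
p=world("wrist",[(231,88),(330,88)],.024,s)*1000; m=p.mean(0); print(p,np.degrees(np.arctan2(*(p[1]-p[0])[::-1]))); print(m-87*R[:2,0])
E
```

```text
[[500.61935149 285.90925988]
 [521.72462501 345.00844132]] 70.347531875084
[593.13089402 286.27466256]
```

```bash
python3 -m handwheel '[[[0,0,0,0.0005,0.0035,0.01,0.015],[0,0,0,0,0,0.02,0.015],[0,0,0,0,0,0.02,0.015],[0,0,0,0,0,0.008,0.015],[0,0,0,0,0,0.004,0.015],[0,0,0,0,0,0.002,0.015],[0,0,0,0,0,0,0.015],[0,0,0,0,0,0,0.015]]]'
```

```text
time_s: 6.7
tcp_pos: [0.595, 0.2881, 0.0225]
ee_rot: [[-0.942, 0.335, 0.001], [0.335, 0.942, 0.001], [-0.001, 0.001, -1.0]]
wrist_force: [-0.1, 0.3, -0.4]
gripper_width: 0.291
gripper_force: 29.9
```

```bash
python3 -m handwheel '[[[0,0,0,0,0,0.002,0.015],[0,0,0,0,0,0.001,0.015],[0,0,0,0,0,0,0.015]]]'; python3 -m handwheel '[[[0,0,0,0,0,0.001,0.015],[0,0,0,0,0,0,0.015]]]'
```

```text
time_s: 7.0
tcp_pos: [0.5944, 0.2877, 0.0185]
ee_rot: [[-0.942, 0.335, -0.0], [0.335, 0.942, -0.0], [0.0, -0.0, -1.0]]
wrist_force: [0.1, -0.3, -1.6]
gripper_width: 0.297
gripper_force: 29.9
time_s: 7.2
tcp_pos: [0.5946, 0.2879, 0.018]
ee_rot: [[-0.942, 0.334, 0.0], [0.334, 0.942, 0.0], [-0.0, 0.0, -1.0]]
wrist_force: [-0.5, -0.3, 0.7]
gripper_width: 0.294
gripper_force: 29.9
```

Contact is showing: the weight is off the wrist. I'll open and lift.

```bash
python3 -m handwheel '[[[0,0,0,0,0,0,0.035],[0,0,0,0,0,0,0.045],[0,0,0,0,0,0,0.05],[0,0,0,0,0,0,0.05],[0,0,0,0,0,-0.02,0.05],[0,0,0,0,0,-0.04,0.05],[0,0,0,0,0,-0.04,0.055],[0,0,0,0,0,-0.03,0.06],[0,0,0,0,0,0,0.06]]]'
python3 plan.py 446.5 176.1 18.1 110
python3 - <<'E'
from h import *
s=r.sense();w=cams.capture("wrist");cv2.imwrite("pics/w4.png",cv2.cvtColor(w,cv2.COLOR_RGB2BGR))
E
```

```text
time_s: 8.1
tcp_pos: [0.5972, 0.2894, 0.1537]
ee_rot: [[-0.943, 0.334, 0.01], [0.334, 0.943, 0.006], [-0.007, 0.009, -1.0]]
wrist_force: [-0.4, 0.3, -1.0]
gripper_width: 0.674
gripper_force: 0.0
t 8.1 az -6.27 shift [ 0.1789 -0.061   0.0416] tilt [0.0097 0.0059] j6 [  40.   28.    0.    0.  -61. -149.]
```

View pics/w4.png

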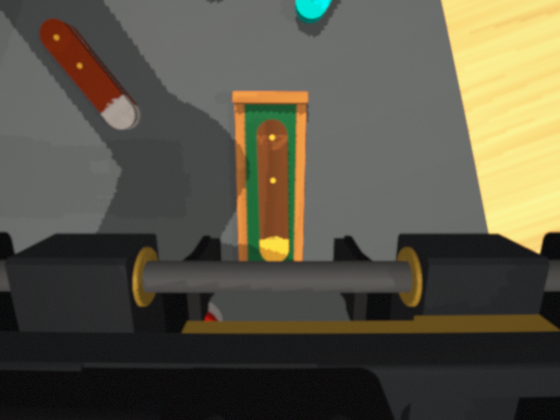

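The long knife lies on the felt at (273,190), parallel to the board. The medium knife is next.

```bash
python3 -m handwheel '[[[0,0,-1.254,0,0,0,0.06],[0,0,-1.254,0,0,0,0.06],[0,0,-1.254,0,0,0,0.06],[0,0,-1.254,0,0,0,0.06],[0,0,-1.254,0,0,0,0.06],[0,0,0,0.03,-0.01,0,0.06],[0,0,0,0.036,-0.0125,0,0.06],[0,0,0,0.036,-0.0125,0,0.06],[0,0,0,0.036,-0.0125,0,0.06],[0,0,0,0.036,-0.0125,0,0.06],[0,0,0,0,0,0,0.06],[0,0,0,0,0,0,0.06]]]'
python3 - <<'E'
from h import *
s=r.sense(); w=cams.capture("wrist")
c=cams.get_calibration("wrist");T=c["T_tool_cam"];p=T[:3,:3].T@(np.array(s["ee_rot"]).T@(np.array([.4465,.1761,.008])-s["tcp_pos"])-T[:3,3]);u=(c["camera_matrix"]@(p/p[2]))[:2]
print(u,rect("wrist",w,tuple(int(v) for v in u),.008,s))
t=cams.capture("top");cv2.imwrite("pics/t4.png",cv2.cvtColor(t,cv2.COLOR_RGB2BGR))
E
python3 plan.py 446.5 176.1 18.1 5
```

```text
time_s: 9.35
tcp_pos: [0.447, 0.1762, 0.1471]
ee_rot: [[-0.951, -0.31, -0.001], [-0.31, 0.951, -0.001], [0.001, -0.0, -1.0]]
wrist_force: [-0.2, 0.2, 0.5]
gripper_width: 0.692
gripper_force: 0.0
[276.80289537 195.64528076] (array([446.4, 175.8]), 108.0, 28.7, 17.3)
t 9.45 az -0.0 shift [ 0.0019 -0.0005  0.1422] tilt [-0.     -0.0001] j6 [  41.   12.  -25.    0.  -52. -113.]
```

```bash
python3 -m handwheel '[[[0,0,0,0.001,-0.0005,0.035,0.06],[0,0,0,0,0,0.04,0.06],[0,0,0,0,0,0.035,0.06],[0,0,0,0,0,0.02,0.06],[0,0,0,0,0,0.01,0.06],[0,0,0,0,0,0.002,0.06],[0,0,0,0,0,0,0.06],[0,0,0,0,0,0,0.015],[0,0,0,0,0,0,0.015],[0,0,0,0,0,0,0.015],[0,0,0,0,0,0,0.015],[0,0,0,0,0,0,0.015]]]'; python3 -m handwheel '[[[0,0,0,0,0,0,0.015],[0,0,0,0,0,0,0.015],[0,0,0,0,0,0,0.015]]]'
```

```text
time_s: 10.65
tcp_pos: [0.447, 0.1761, 0.0059]
ee_rot: [[-0.951, -0.31, 0.001], [-0.31, 0.951, 0.0], [-0.001, 0.0, -1.0]]
wrist_force: [-0.3, -0.2, 0.3]
gripper_width: 0.322
gripper_force: 0.0
time_s: 10.95
tcp_pos: [0.447, 0.176, 0.0058]
ee_rot: [[-0.951, -0.31, 0.0], [-0.31, 0.951, 0.0], [-0.0, 0.0, -1.0]]
wrist_force: [-1.0, -1.4, 4.6]
gripper_width: 0.293
gripper_force: 30.0
```

```bash
python3 -m handwheel '[[[0,0,0,0,0,-0.005,0.015],[0,0,0,0,0,-0.015,0.015],[0,0,0,0,0,-0.02,0.015],[0,0,1.2,0,0,-0.02,0.015],[0,0,1.2,0,0,-0.02,0.015],[0,0,1.2,0,0,0,0.015],[0,0,1.2,0,0,0,0.015],[0,0,1.18,0,0,0,0.015],[0,0,0,0,0,0,0.015]]]'; python3 plan.py 683.1 -6.2 -17.8 85
```

```text
time_s: 11.85
tcp_pos: [0.4466, 0.1758, 0.0855]
ee_rot: [[-0.952, 0.306, -0.0], [0.306, 0.952, -0.0], [0.0, -0.0, -1.0]]
wrist_force: [-0.4, 0.5, -0.6]
gripper_width: 0.294
gripper_force: 30.0
t 11.85 az -0.0 shift [-0.2808 -0.101   0.0004] tilt [-0.0004 -0.    ] j6 [  41.   17.  -30.   -0.  -43. -149.]
```

```bash
python3 -m handwheel '[[[0,0,0,-0.025,-0.009,0,0.015],[0,0,0,-0.04,-0.0144,0,0.015],[0,0,0,-0.04,-0.0144,0,0.015],[0,0,0,-0.04,-0.0144,0,0.015],[0,0,0,-0.04,-0.0144,0,0.015],[0,0,0,-0.04,-0.0144,0,0.015],[0,0,0,-0.036,-0.013,0,0.015],[0,0,0,-0.02,-0.007,0,0.015],[0,0,0,0,0,0,0.015],[0,0,0,0,0,0,0.015],[0,0,0,0,0,0,0.015]]]'; python3 plan.py 683.1 -6.2 -17.8 18
python3 - <<'E'
from h import *
s=r.sense();w=cams.capture("wrist");cv2.imwrite("pics/w5.png",cv2.cvtColor(w,cv2.COLOR_RGB2BGR))
E
```

```text
time_s: 12.95
tcp_pos: [0.6825, -0.0055, 0.0852]
ee_rot: [[-0.953, 0.304, -0.001], [0.304, 0.953, 0.0], [0.001, -0.0, -1.0]]
wrist_force: [-0.3, 0.5, 0.3]
gripper_width: 0.298
gripper_force: 30.0
t 12.95 az 0.01 shift [-0.0009 -0.0004  0.0672] tilt [-0.0013  0.    ] j6 [  13.   34.   -0.   -0.  -56. -121.]
```

View pics/w5.png

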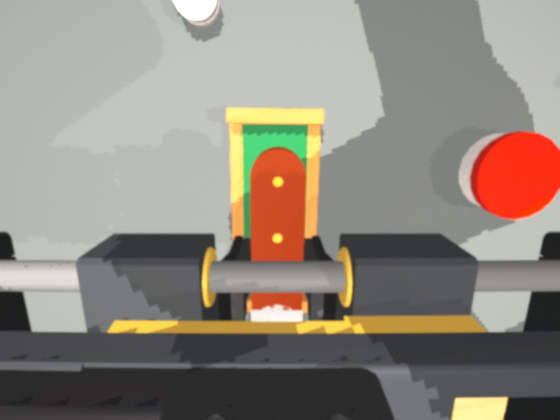

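The red-brown knife is held over the medium board. The near block edge is at (226–324, 109), and the tin is well clear on the right.

```bash
python3 - <<'E'
from h import *
s=r.sense();R=np.array(s["ee_rot"])
p=world("wrist",[(226,109),(324,109)],.024,s)*1000; m=p.mean(0); print(np.degrees(np.arctan2(*(p[1]-p[0])[::-1]))); print(m-74.5*R[:2,0])
E
python3 -m handwheel '[[[0,0,0,-0.0005,-0.001,0.01,0.015],[0,0,0,0,0,0.02,0.015],[0,0,0,0,0,0.02,0.015],[0,0,0,0,0,0.01,0.015],[0,0,0,0,0,0.003,0.015],[0,0,0,0,0,0.001,0.015],[0,0,0,0,0,0,0.015],[0,0,0,0,0,0,0.015]]]'
```

```text
72.23668156344523
[682.02368392  -5.47071551]
time_s: 13.8
tcp_pos: [0.6843, -0.0071, 0.0226]
ee_rot: [[-0.952, 0.306, 0.002], [0.306, 0.952, 0.0], [-0.002, 0.001, -1.0]]
wrist_force: [0.2, -0.9, -1.6]
gripper_width: 0.293
gripper_force: 30.0
```

```bash
python3 -m handwheel '[[[0,0,0,0.001,0.001,0.002,0.015],[0,0,0,0,0,0.001,0.015],[0,0,0,0,0,0,0.015]]]'; python3 -m handwheel '[[[0,0,0,0,0,0.001,0.015],[0,0,0,0,0,0,0.015]]]'
```

```text
time_s: 14.1
tcp_pos: [0.6829, -0.006, 0.0185]
ee_rot: [[-0.952, 0.306, -0.0], [0.306, 0.952, 0.0], [0.0, -0.0, -1.0]]
wrist_force: [0.4, 0.2, -0.9]
gripper_width: 0.298
gripper_force: 30.0
time_s: 14.3
tcp_pos: [0.6832, -0.006, 0.0179]
ee_rot: [[-0.952, 0.306, 0.0], [0.306, 0.952, -0.0], [-0.0, 0.0, -1.0]]
wrist_force: [-0.8, 0.2, 1.0]
gripper_width: 0.292
gripper_force: 30.0
```

```bash
python3 -m handwheel '[[[0,0,0,0,0,0,0.035],[0,0,0,0,0,0,0.045],[0,0,0,0,0,0,0.05],[0,0,0,0,0,0,0.05],[0,0,0,0,0,-0.02,0.05],[0,0,0,0,0,-0.04,0.05],[0,0,-1.3,0,0,-0.04,0.055],[0,0,-1.3,0,0,-0.03,0.06],[0,0,-1.3,0,0,0,0.06],[0,0,-1.3,0,0,0,0.06],[0,0,-1.3,0,0,0,0.06],[0,0,0,0,0,0,0.06]]]'
python3 plan.py 377.3 293.9 21.2 145
```

```text
time_s: 15.5
tcp_pos: [0.6829, -0.006, 0.1476]
ee_rot: [[-0.933, -0.361, -0.0], [-0.361, 0.933, 0.0], [-0.0, 0.0, -1.0]]
wrist_force: [0.9, -0.1, -0.5]
gripper_width: 0.689
gripper_force: 0.0
t 15.5 az -0.0 shift [0.1765 0.3901 0.0026] tilt [-0.  0.] j6 [ 13.  31.   4.  -0. -63. -82.]
```

```bash
python3 -m handwheel '[[[0,0,0,0.0176,0.039,0,0.06],[0,0,0,0.0176,0.039,0,0.06],[0,0,0,0.0176,0.039,0,0.06],[0,0,0,0.0176,0.039,0,0.06],[0,0,0,0.0176,0.039,0,0.06],[0,0,0,0.0176,0.039,0,0.06],[0,0,0,0.0176,0.039,0,0.06],[0,0,0,0.0176,0.039,0,0.06],[0,0,0,0.0176,0.039,0,0.06],[0,0,0,0.0176,0.039,0,0.06],[0,0,0,0,0,0,0.06],[0,0,0,0,0,0,0.06]]]'
python3 - <<'E'
from h import *
s=r.sense(); w=cams.capture("wrist");cv2.imwrite("pics/w6.png",cv2.cvtColor(w,cv2.COLOR_RGB2BGR))
c=cams.get_calibration("wrist");T=c["T_tool_cam"];p=T[:3,:3].T@(np.array(s["ee_rot"]).T@(np.array([.3773,.2939,.008])-s["tcp_pos"])-T[:3,3]);u=(c["camera_matrix"]@(p/p[2]))[:2]
print(u,rect("wrist",w,tuple(int(v) for v in u),.008,s))
E
python3 plan.py 377.3 293.9 21.2 5
```

```text
time_s: 16.7
tcp_pos: [0.3774, 0.2947, 0.1478]
ee_rot: [[-0.932, -0.362, 0.0], [-0.362, 0.932, 0.0], [-0.0, 0.0, -1.0]]
wrist_force: [0.2, -0.5, -0.4]
gripper_width: 0.69
gripper_force: 0.0
[275.94533591 195.33410274] (array([378.5, 292.7]), 84.6, 29.5, 21.5)
t 16.75 az -0.01 shift [7.000e-04 1.000e-04 1.427e-01] tilt [0.0002 0.0001] j6 [  57.   12.  -26.    0.  -52. -126.]
```

View pics/w6.png

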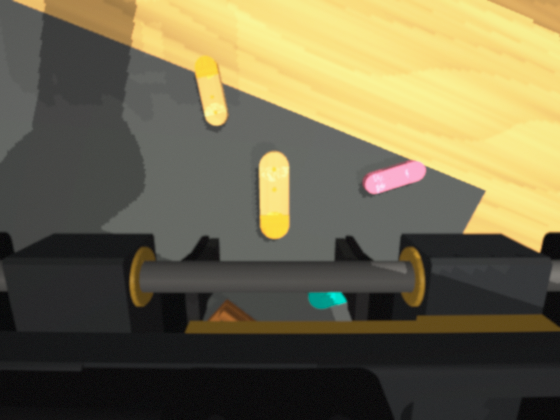

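The larger pale knife is centred at (274,195). The small pale (212,90), pink (394,177) and turquoise (327,299) pieces are clear of the fingers.

```bash
python3 -m handwheel '[[[0,0,0,0,-0.0005,0.035,0.06],[0,0,0,0,0,0.04,0.06],[0,0,0,0,0,0.035,0.06],[0,0,0,0,0,0.02,0.06],[0,0,0,0,0,0.01,0.06],[0,0,0,0,0,0.002,0.06],[0,0,0,0,0,0,0.06],[0,0,0,0,0,0,0.015],[0,0,0,0,0,0,0.015],[0,0,0,0,0,0,0.015],[0,0,0,0,0,0,0.015],[0,0,0,0,0,0,0.015]]]'; python3 -m handwheel '[[[0,0,0,0,0,0,0.015],[0,0,0,0,0,0,0.015],[0,0,0,0,0,0,0.015]]]'
python3 -m handwheel '[[[0,0,0,0,0,-0.005,0.015],[0,0,0,0,0,-0.015,0.015],[0,0,0,0,0,-0.02,0.015],[0,0,1.05,0,0,-0.02,0.015],[0,0,1.05,0,0,-0.02,0.015],[0,0,1.05,0,0,0,0.015],[0,0,0,0,0,0,0.015]]]'; python3 plan.py 576.6 -280.2 2.3 85
```

```text
time_s: 17.95
tcp_pos: [0.3781, 0.2937, 0.0058]
ee_rot: [[-0.932, -0.362, 0.0], [-0.362, 0.932, 0.0], [-0.0, 0.0, -1.0]]
wrist_force: [0.4, -0.5, 0.4]
gripper_width: 0.315
gripper_force: 0.6
time_s: 18.25
tcp_pos: [0.3781, 0.2936, 0.0058]
ee_rot: [[-0.932, -0.362, 0.0], [-0.362, 0.932, -0.0], [-0.0, -0.0, -1.0]]
wrist_force: [-1.2, 0.3, 4.1]
gripper_width: 0.294
gripper_force: 30.0
time_s: 18.95
tcp_pos: [0.3782, 0.2937, 0.0862]
ee_rot: [[-0.999, -0.04, 0.001], [-0.04, 0.999, 0.001], [-0.001, 0.001, -1.0]]
wrist_force: [-1.7, -0.0, -0.3]
gripper_width: 0.293
gripper_force: 30.0
t 18.95 az -0.0 shift [-1.752e-01 -5.814e-01  5.000e-04] tilt [0.0006 0.0013] j6 [  57.   17.  -30.   -0.  -43. -145.]
```

```bash
python3 -m handwheel '[[[0,0,0,-0.007,-0.024,0,0.015],[0,0,0,-0.012,-0.04,0,0.015],[0,0,0,-0.012,-0.04,0,0.015],[0,0,0,-0.012,-0.04,0,0.015],[0,0,0,-0.012,-0.04,0,0.015],[0,0,0,-0.012,-0.04,0,0.015],[0,0,0,-0.012,-0.04,0,0.015],[0,0,0,-0.012,-0.04,0,0.015],[0,0,0,-0.012,-0.04,0,0.015],[0,0,0,-0.012,-0.04,0,0.015]]]'
python3 -m handwheel '[[[0,0,0,-0.012,-0.04,0,0.015],[0,0,0,-0.012,-0.04,0,0.015],[0,0,0,-0.012,-0.04,0,0.015],[0,0,0,-0.012,-0.04,0,0.015],[0,0,0,-0.008,-0.025,0,0.015],[0,0,0,-0.004,-0.012,0,0.015],[0,0,0,0,0,0,0.015],[0,0,0,0,0,0,0.015],[0,0,0,0,0,0,0.015]]]'
python3 plan.py 576.6 -280.2 2.3 18
python3 - <<'E'
from h import *
s=r.sense();w=cams.capture("wrist");cv2.imwrite("pics/w7.png",cv2.cvtColor(w,cv2.COLOR_RGB2BGR))
E
```

```text
time_s: 19.95
tcp_pos: [0.5082, -0.0873, 0.0849]
ee_rot: [[-0.999, -0.042, -0.002], [-0.042, 0.999, -0.0], [0.002, 0.0, -1.0]]
wrist_force: [1.3, 0.6, -0.5]
gripper_width: 0.295
gripper_force: 30.0
time_s: 20.85
tcp_pos: [0.5757, -0.2786, 0.0855]
ee_rot: [[-0.999, -0.042, -0.001], [-0.042, 0.999, 0.0], [0.001, 0.001, -1.0]]
wrist_force: [-0.8, 0.6, -0.6]
gripper_width: 0.293
gripper_force: 30.0
t 20.85 az 0.02 shift [-0.0009 -0.0017  0.0675] tilt [-0.0008  0.0005] j6 [-11.  30.  -7.  -0. -53. -76.]
```

View pics/w7.png

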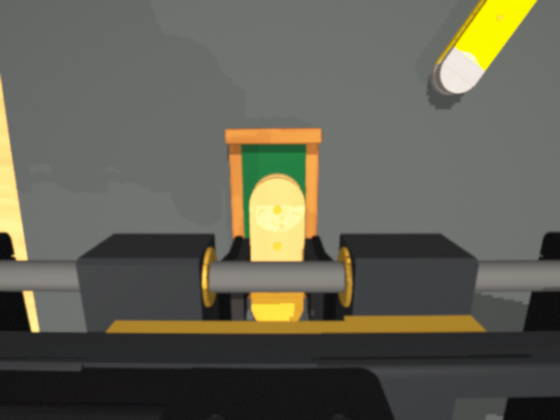

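The pale knife is over the short board, with the near block edge at (225–321, 130). I'll check the centre and lower.

```bash
python3 - <<'E'
from h import *
s=r.sense();R=np.array(s["ee_rot"])
p=world("wrist",[(225,130),(321,130)],.024,s)*1000; m=p.mean(0); print(np.degrees(np.arctan2(*(p[1]-p[0])[::-1]))); print(m-62*R[:2,0])
E
python3 -m handwheel '[[[0,0,0,0,-0.0015,0.01,0.015],[0,0,0,0,0,0.02,0.015],[0,0,0,0,0,0.02,0.015],[0,0,0,0,0,0.01,0.015],[0,0,0,0,0,0.003,0.015],[0,0,0,0,0,0.002,0.015],[0,0,0,0,0,0.001,0.015],[0,0,0,0,0,0,0.015],[0,0,0,0,0,0,0.015]]]'
```

```text
92.33486989108916
[ 576.48622275 -280.51188484]
time_s: 21.8
tcp_pos: [0.5766, -0.2816, 0.0203]
ee_rot: [[-0.999, -0.04, 0.001], [-0.04, 0.999, -0.0], [-0.001, -0.0, -1.0]]
wrist_force: [-0.8, -0.5, -0.3]
gripper_width: 0.295
gripper_force: 30.0
```

```bash
python3 -m handwheel '[[[0,0,0,0,0.001,0.001,0.015],[0,0,0,0,0,0.0008,0.015],[0,0,0,0,0,0,0.015],[0,0,0,0,0,0,0.015]]]'; python3 -m handwheel '[[[0,0,0,0,0,0.0005,0.015],[0,0,0,0,0,0,0.015]]]'
```

```text
time_s: 22.2
tcp_pos: [0.5763, -0.2805, 0.0179]
ee_rot: [[-0.999, -0.04, 0.0], [-0.04, 0.999, -0.0], [-0.0, -0.0, -1.0]]
wrist_force: [-0.8, -0.1, 0.5]
gripper_width: 0.293
gripper_force: 30.0
time_s: 22.4
tcp_pos: [0.5763, -0.2805, 0.0178]
ee_rot: [[-0.999, -0.04, 0.0], [-0.04, 0.999, -0.0], [-0.0, -0.0, -1.0]]
wrist_force: [-1.6, 1.8, 4.2]
gripper_width: 0.29
gripper_force: 30.0
```

The knife is on the felt. I'll release, lift, back off and check from the top camera.

```bash
python3 -m handwheel '[[[0,0,0,0,0,0,0.035],[0,0,0,0,0,0,0.045],[0,0,0,0,0,0,0.05],[0,0,0,0,0,0,0.05],[0,0,0,0,0,-0.02,0.05],[0,0,0,0,0,-0.04,0.05],[0,0,0,0,0,-0.04,0.055],[0,0,0,0,0,-0.04,0.06],[0,0,0,0.02,-0.03,-0.02,0.06],[0,0,0,0.02,-0.04,0,0.06],[0,0,0,0.02,-0.04,0,0.06],[0,0,0,0.02,-0.04,0,0.06]]]'
python3 -m handwheel '[[[0,0,0,0.02,-0.04,0,0.06],[0,0,0,0.02,-0.04,0,0.06],[0,0,0,0.02,-0.04,0,0.06],[0,0,0,0.02,-0.03,0,0.06],[0,0,0,0,0,0,0.06],[0,0,0,0,0,0,0.06],[0,0,0,0,0,0,0.06],[0,0,0,0,0,0,0.06]]]'
python3 - <<'E'
from h import *
t=cams.capture("top");cv2.imwrite("pics/t8.png",cv2.cvtColor(t,cv2.COLOR_RGB2BGR))
cv2.imwrite("pics/t8c.png",cv2.resize(cv2.cvtColor(t,cv2.COLOR_RGB2BGR)[60:300,90:460],None,fx=2.1,fy=2.1))
for n,s,z in[("blue",(312,214),.008),("yel",(369,236),.008),("tin",(233,119),.028)]: print(n,*rect("top",t,s,z))
E
```

```text
time_s: 23.6
tcp_pos: [0.5015, -0.4347, 0.1776]
ee_rot: [[-0.999, -0.041, 0.001], [-0.041, 0.999, -0.0], [-0.001, -0.0, -1.0]]
wrist_force: [1.1, -0.3, -0.6]
gripper_width: 0.691
gripper_force: 0.0
time_s: 24.4
tcp_pos: [0.4292, -0.5856, 0.1775]
ee_rot: [[-0.999, -0.042, 0.0], [-0.042, 0.999, -0.0], [-0.0, -0.0, -1.0]]
wrist_force: [0.1, -0.1, -0.0]
gripper_width: 0.693
gripper_force: 0.0
blue [492.6 -17. ] 108.0 30.8 10.1
yel [ 444.4 -145.8] 93.7 30.8 -30.9
tin [702.8 162.6] 63.1 61.6 -24.6
```

View pics/t8c.png

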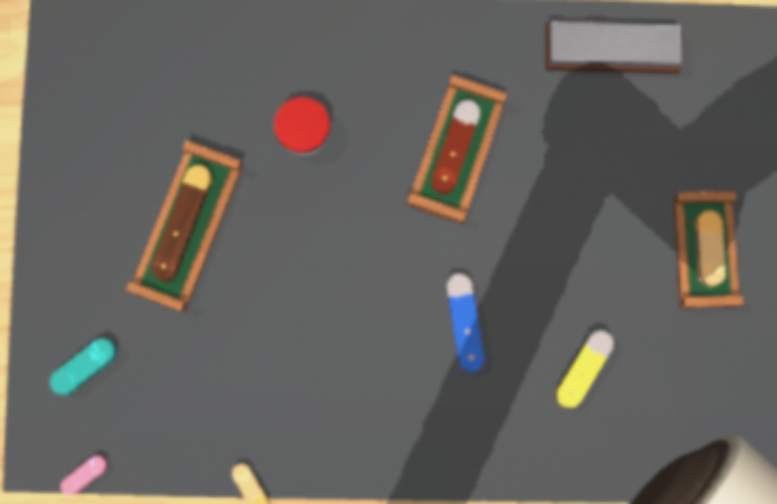

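All three knives are centred on their boards and lying along them: long about (182,222), medium (456,145), short (711,247). Each is within about 4 px (roughly 4 mm) of its board's middle. The blue and yellow knives and the tin haven't moved.

```bash
python3 -c "
from station import r
print(r.finish_job())"
```

```text
the job is handed in; nothing more can be done
None
```

The job is handed in: all three wooden knives lie centred and along the felt of their own boards, and the plastic knives and wax tin are where they started; the last top-camera picture shows this, but the hand-in gave no verdict.

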